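# Pack an engraved order into a divided crate

### The arm

A 6-joint arm with a two-finger parallel gripper is mounted at the origin on the work surface. World frame = base frame: x ahead of the robot, y to its left, z up, the work surface at z = 0. Lengths are in mm, angles in rad, forces in N, time in s.
With the tool pointing down it reaches from about 350 to 975 mm from the base axis. Payload 7.1 kg.
Tool frame: the origin (TCP) lies between the finger pads, 19 mm behind the fingertips; this is the grasp point; z points along the fingers, y is the line along which they close (so a half turn about z gives the same grasp; the last joint's range is limited). The gripper opens to 88 mm and grips with 3 to 60 N. Pads are 20 mm wide; open, the fingers measure 115 mm over their backs; the gripper's body (75 mm by 178 mm) begins 61 mm behind the grasp point.
Start: joints at [1.21, 0.423, 1.63, -0, 1.089, -0.019], TCP at [209.458, 588.84, 241.375] pointing down, gripper open.
Joint ranges: [-3, 3], [-0.9, 2.11], [0.09, 2.58], [-1.31, 4.45], [0.11, 2.69], [-2.54, 2.54]. Speed limits (rad/s): [2.39, 2.39, 3.01, 3.14, 3.14, 3.14].

### API

Orientations are given as a rotation vector (axis times angle).
In Python, from workcell import ctrl gives the robot as it stands.
- The arm moves only by the shell command python3 -m pendant 'ROWS'. ROWS is a JSON object of lists of equal length, an entry for each row: "grip": the opening, from -1 (shut) to 1 (fully open); "linear": the shift along the tool's x, y, z in mm, a list of three; "angular": the turn, a rotation vector about the tool's x, y, z in rad, a list of three. In form: {"grip": [grip, ...], "linear": [[tx, ty, tz], ...], "angular": [[ax, ay, az], ...]}. A call has 1 to 12 rows; each row shifts and turns the commanded pose from where the row before left it, along the tool's axes as they then stand; what a row does not reach is not made up. A row lasts 1/12 s, in which the tool goes at most 41.7 mm and 7.16 degrees, less where a joint would pass 70% of its speed; a pose out of reach is approached as far as the arm can. A call with a gripper value outside its range is refused whole. The fingers move at their own pace and stop on an object; the grip force is fixed at half the most. Time passes only in rows, so rows that do not move let the fingers close. It gives the time, the measured TCP pose, the force, the opening and the grip force at its end, in the units of the state.
- ctrl.get_obs(): the state, without advancing time (a new reading comes with each control period).
- ctrl.get_image(name): name is "side" or "top" or "wrist"; returns the picture (420x560x3 uint8, red, green, blue); there is no depth.
- ctrl.camera_params(name): a dict with "vfov" (degrees; the focal length in pixels is half the picture's height over the tangent of half this angle, whatever the lens; pixels are square), "cx", "cy" (the principal point, pixels), "k1" (the pictures are not rectified: a ray, as slopes to the right and down, at radius r is drawn at 1 + k1 r^2 times it, then the intrinsics apply), "R" (3x3) and "t" (3): a world point X has camera coordinates R X + t; the wrist camera has in their place "T_tool_cam" (4x4, takes a point from camera to tool coordinates, whose origin is the TCP and whose axes are the flange's). Camera axes: x right, y down, z forward; pixel columns grow to the right and rows downward; lengths in mm; the calibration is good to about 2 mm. A picture is of the moment at which its call begins: read the wrist's pose just before it. camera_params takes no time and is no camera call.
- ctrl.close_job(): hands the job in; it is judged then, once.
The state is a dict: "t": time; "qpos": joint angles; "qvel": joint speeds; "joint_torque": joint torques, N m; "ee_pos": TCP position; "orientation": TCP orientation; "ft_force": force on the tool from outside, world axes, zero at the start; "moment": the same for the moment, N m; "width": finger opening in mm; "grasp_force": force on a finger pad.
Only numpy, scipy, OpenCV 4.12 (cv2) and the standard library are available. Lean on these libraries where they do the work, as an engineer would, in place of code of your own. Each camera call takes 0.05 s, during which the arm holds its last target. There are 200 camera calls.

### The job

Pack the engraved order into the divided wooden crate: lift the loop-capped flask up and off its hook, and take the tall canister and the squat tin from the gridded aluminium plate. Stand each of the three upright on the crate floor in an empty cell of its own, setting it down gently rather than dropping it. Never let one fall over, do not push the crate about, and leave the canister that is already packed, and the mouse, jaw and gauge on the bench, where they are.

Things in the scene. Friction and masses are not known exactly. Their poses are not given: they have to be found in the camera images.
- crate: Loose plywood crate, 1.5 kg, 168 x 168 mm, 50 mm high, open on top, at any yaw. Walls and two crossing dividers are 8 mm thick, all 50 mm high: four cells 72 x 72 mm inside, centred at x, y = +-40 mm. Floor 8 mm thick. Origin: centre of underside; x, y square to the walls, z up. All items stand taller than its walls; fingers closing along a diagonal have most room between neighbours.
- packed_cell (a point): Point on the crate floor at the centre of the one cell that is already taken, at x = y = +40 mm in the crate's frame, 8 mm above its underside.
- packed: Aluminium canister already standing in the crate, same as the other canister: 48 mm diameter, 115 mm high. Stays there. Origin: centre of its base, z up.
- canister: Tall plain aluminium canister standing on the plate: a straight cylinder 48 mm in diameter, 115 mm high, about 0.15 kg. Origin: centre of its base, z up.
- tin: Squat plain aluminium tin standing on the plate: a straight cylinder 54 mm in diameter, 88 mm high, about 0.16 kg. Origin: centre of its base, z up. The canister and the tin may stand at either end of the plate.
- flask: Steel flask, 0.24 kg, hanging by its loop, base 33 mm above the bench. Body 44 mm diameter, 100 mm high; black cap, 38 mm diameter, from 100 to 118 mm; on it a rigid steel strap loop from 118 to 166 mm, 40 mm wide outside along the flask's y, strap 4 mm thick and 20 mm deep along x; opening 44 mm high, 32 mm wide. Origin: centre of the base, z up. As it hangs its y is the stand's y.
- flask_loop (a point): Point on the flask's axis amid the loop, 145 mm above the flask's base: a good height for the TCP with the fingers closing along the flask's y on the outside of the loop's two legs, 40 mm apart over their outsides. Carried fast by the loop, the flask tilts in the grip: carry it slowly (about 0.15 m/s) with a firm grip (80 N).
- stand: Hook stand fixed to the bench. Origin on the bench, about below the hanging flask. Grey base 150 x 110 x 10 mm, post (14 mm) at x = +90 mm, rod of 8 mm diameter from its top to -x (towards the robot) through the loop; its end, at x = -16 to -26 mm, turns up to 12 mm above the rod's top. Lift the flask 15 to 30 mm, then draw it 50 mm or more along the stand's -x to clear the rod.
- hook_rest (a point): Top of the hook's horizontal rod under the loop, 195 mm above the bench.
- pallet: Aluminium plate of the engraver with a black gridded face, fixed flat on the bench, 240 x 150 mm and 6 mm thick; canister and tin stand on it about 60 mm either side of its centre along its x. Origin: centre of the underside, z up.
- mouse: White computer mouse, bystander, 104 x 60 mm and 34 mm high. Origin: centre of the underside.
- jaw: Dark steel clamping jaw, bystander, an L-shaped block 60 x 24 mm and 28 mm high. Origin: centre of the underside.
- gauge: Small brass focus gauge, bystander, 28 mm diameter and 42 mm high, standing. Origin: centre of the underside.
There are look-alikes about, which are no part of the job. Leave any red look-alike of the packed alone. Leave any blue look-alike of the tin alone.

How it is judged (in metres and radians):
At the end, for the whole second after the job is handed in: Flask, canister and tin each stand upright (within 0.1 rad), at rest, in a crate cell of their own, base within 5 mm of the crate floor; the packed canister still stands upright within 25 mm of its cell centre; the crate is flat (x of flask in the frame of crate between -0.076 and 0.076 m and y of flask in the frame of crate between -0.076 and 0.076 m and z of each of flask, canister, tin, packed in the frame of crate below 0.013 m and angle between each of flask, canister, tin, packed's own z axis and vertical below 0.1 rad and linear speed of each of flask, canister, tin, packed below 0.02 m/s and x of canister in the frame of crate between -0.076 and 0.076 m and y of canister in the frame of crate between -0.076 and 0.076 m and x of tin in the frame of crate between -0.076 and 0.076 m and y of tin in the frame of crate between -0.076 and 0.076 m and x of packed in the frame of crate between -0.076 and 0.076 m and y of packed in the frame of crate between -0.076 and 0.076 m and horizontal distance between packed and packed_cell below 0.025 m and angle between crate's own z axis and vertical below 0.05 rad); the robot touches nothing.
It fails at once if the flask, a canister or the tin falls over (tilts more than 0.6 rad) (angle between any of flask, canister, tin, packed's own z axis and vertical above 0.6 rad).
It fails at once if an item is dropped or slammed into the crate (faster than 0.6 m/s near its floor, a drop of about 20 mm or more) ((horizontal distance between flask and crate below 0.1 m and z of flask in the frame of crate below 0.04 m and linear speed of flask above 0.6 m/s) or (horizontal distance between canister and crate below 0.1 m and z of canister in the frame of crate below 0.04 m and linear speed of canister above 0.6 m/s) or (horizontal distance between tin and crate below 0.1 m and z of tin in the frame of crate below 0.04 m and linear speed of tin above 0.6 m/s)).
It fails at once if the crate is pushed more than 40 mm (distance of crate from where it was at the start of the episode above 0.04 m).
It fails at once if the mouse, jaw or gauge is moved more than 30 mm (distance of any of mouse, jaw, gauge from where it was at the start of the episode above 0.03 m).
It also fails if it takes over 72 s, if anything falls off the work surface, if the arm or the gripper's body presses on something with over 40 N, if the wrist force passes 120 N, or if a joint passes its speed limit or range.

## Working session

There is one attempt and no reset: what is moved stays moved. The work goes in short steps, Python scripts to look and compute and a shell command to move; the robot and the scene stay as the last step left them, time stands still between calls to the robot, and variables do not carry over. Pictures are saved under pics/ and viewed, at most 13 in all, crops included, and the job is handed in when it is done.

```bash
ls; mkdir -p pics; python3 - <<'E'
from workcell import ctrl
import cv2, numpy as np
o=ctrl.get_obs(); print(o['ee_pos'],o['orientation'],o['width'],o['t'])
for n in('top','side'):
    cv2.imwrite(f'pics/{n}0.png',cv2.cvtColor(ctrl.get_image(n),cv2.COLOR_RGB2BGR))
    p=ctrl.camera_params(n);R=np.array(p['R']);print(n,p['vfov'],p['cx'],p['cy'],p['k1'],(-R.T@np.array(p['t'])).round(),R.round(3).tolist())
print(ctrl.camera_params('wrist'))
E
```

```text
pics
[209.26746409 588.36680638 240.61306989] [-5.34093752e-01 -3.09556145e+00  2.35168155e-03] 87.95602031621421 0.0
top 46.37869207815335 277.36864044652623 213.2239822143815 0.007427263974759122 [ 427.  -13. 1399.] [[-0.021, -1.0, 0.008], [-0.994, 0.02, -0.105], [0.105, -0.011, -0.994]]
side 51.59604740988542 279.9348744606544 213.41510402397626 -0.06078125114319566 [ 315. -722.  929.] [[0.954, -0.3, 0.001], [-0.217, -0.692, -0.688], [0.208, 0.656, -0.725]]
{'vfov': 71.4114242039385, 'cx': 278.2551778550274, 'cy': 209.422361053903, 'k1': -0.007540739313813881, 'T_tool_cam': array([[-6.08355749e-04, -9.70211917e-01, -2.42257026e-01,
         6.54862599e+01],
       [ 9.99999530e-01, -7.73033852e-04,  5.84714481e-04,
        -1.73416499e-01],
       [-7.54569839e-04, -2.42256557e-01,  9.70211931e-01,
        -1.44016495e+02],
       [ 0.00000000e+00,  0.00000000e+00,  0.00000000e+00,
         1.00000000e+00]])}
```

View pics/top0.png

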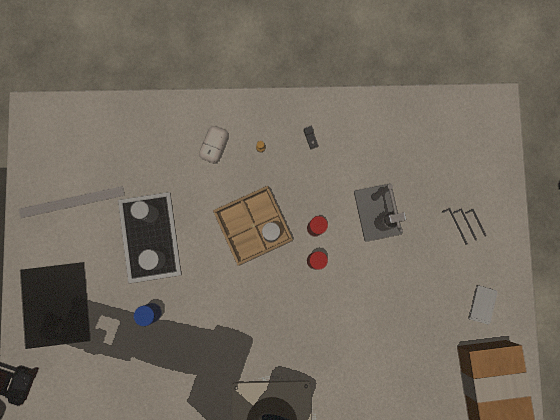

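View pics/side0.png

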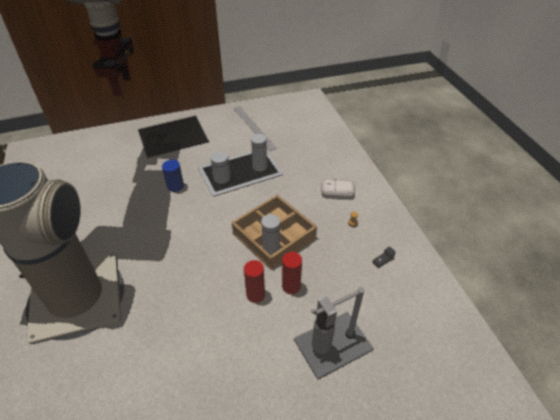

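```bash
cat > h.py <<'E'
import cv2, numpy as np
from scipy.spatial.transform import Rotation as Rot
from workcell import ctrl
def cam(n,obs=None):
    p=ctrl.camera_params(n); f=210/np.tan(np.radians(p['vfov']/2))
    if n=='wrist':
        T=np.array(p['T_tool_cam']); o=obs or ctrl.get_obs(); Rw=Rot.from_rotvec(o['orientation']).as_matrix()
        R=(Rw@T[:3,:3]).T; c=Rw@T[:3,3]+o['ee_pos']
    else: R=np.array(p['R']); c=-R.T@np.array(p['t'])
    return f,p['cx'],p['cy'],p['k1'],R,c
def ray(C,uv):
    f,cx,cy,k,R,c=C; d=np.array([(uv[0]-cx)/f,(uv[1]-cy)/f]); s=d.copy()
    for _ in range(10): s=d/(1+k*(s@s))
    return c,R.T@np.array([s[0],s[1],1])
def onz(C,uv,z):
    c,d=ray(C,uv); return (c+d*(z-c[2])/d[2])[:2]
def pix(C,X):
    f,cx,cy,k,R,c=C; q=R@(np.array(X)-c); s=q[:2]/q[2]; s=s*(1+k*(s@s)); return s*f+[cx,cy]
def tri(C1,u1,C2,u2):
    a,d=ray(C1,u1); b,e=ray(C2,u2)
    st=np.linalg.lstsq(np.c_[d,-e],b-a,rcond=None)[0]; P,Q=a+d*st[0],b+e*st[1]
    return (P+Q)/2,np.linalg.norm(P-Q)
def shift(x,y,z,yaw=None):
    """tool-axis shift and turn from the measured pose to a pose pointing down, closing line at yaw; turn FIRST, then shift"""
    o=ctrl.get_obs(); R=Rot.from_rotvec(o['orientation']).as_matrix(); cy=np.arctan2(R[1,1],R[0,1])
    if yaw is None: yaw=cy
    d=(yaw-cy+np.pi/2)%np.pi-np.pi/2
    yw=cy+d; Y=np.array([np.cos(yw),np.sin(yw),0]); Z=np.array([0,0,-1.]); X=np.cross(Y,Z)
    Rt=np.c_[X,Y,Z]; w=Rot.from_matrix(R.T@Rt).as_rotvec()
    L=Rt.T@(np.array([x,y,z])-o['ee_pos'])
    print('t',round(o['t'],2),'turn',w.round(3),'shift',L.round(1),'q6',o['qpos'][5].round(2),'q6 after',round(o['qpos'][5]-d,2))
E
python3 - <<'E'
from h import *
im=cv2.imread('pics/top0.png'); s=cv2.imread('pics/side0.png')
z=lambda i,x,y,w,h,k:cv2.resize(i[y:y+h,x:x+w],None,fx=k,fy=k,interpolation=cv2.INTER_CUBIC)
A=np.hstack([z(im,205,178,100,95,4),z(im,345,170,75,95,4)[:,:300]])
A=cv2.copyMakeBorder(A,0,0,0,0,0)
B=z(s,285,275,100,105,2)
out=np.zeros((380+210,700,3),np.uint8); out[:380]=A; out[380:,:200]=B; out[380:,220:220+160]=z(im,110,185,80,105,2)
cv2.imwrite('pics/crop1.png',out)
E
```

```text
(no output)
```

View pics/crop1.png

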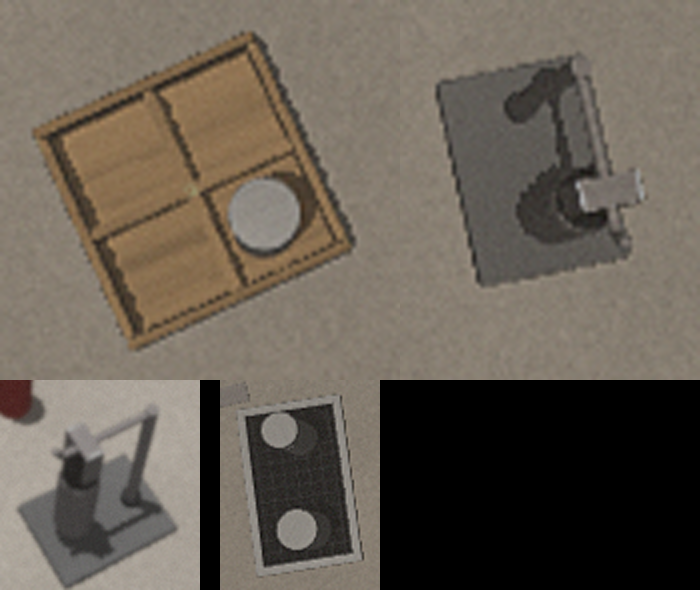

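```bash
python3 - <<'E'
from h import *
C=cam('top'); im=cv2.imread('pics/top0.png'); hsv=cv2.cvtColor(im,cv2.COLOR_BGR2HSV)
# bright grey disc tops
for n,(u,v),z in(('can',(140,210),121),('tin',(148,260),94),('packed',(271,231.7),123)):
    x0,y0=int(u)-16,int(v)-16; g=cv2.cvtColor(im,cv2.COLOR_BGR2GRAY)[y0:y0+32,x0:x0+32]; sat=hsv[y0:y0+32,x0:x0+32,1]
    m=((g>125)&(sat<45)).astype(np.uint8); k,l,st,ce=cv2.connectedComponentsWithStats(m,connectivity=4)
    i=l[16,16]; c=max(cv2.findContours((l==i).astype(np.uint8),0,1)[0],key=cv2.contourArea); (cx,cy),r=cv2.minEnclosingCircle(c)
    p=ce[i]+[x0,y0]; print(n,p.round(1),(np.array([cx,cy])+[x0,y0]).round(1),'xy',onz(C,p,z).round(1),'diam mm',round(2*np.sqrt(st[i,4]/np.pi)*(1399-z)/C[0],1))
co=[(215,210.5),(268.75,186.75),(293,239.25),(238.75,264.75)]
P=np.array([onz(C,np.array(u)-.3,50) for u in co]); print('crate',P.round(1).tolist(),P.mean(0).round(1),np.linalg.norm(P-np.roll(P,1,0),axis=1).round(1))
# contour-based
m=cv2.inRange(hsv,(8,70,60),(25,255,255)); m[:180]=0;m[275:]=0;m[:,:205]=0;m[:,305:]=0
m=cv2.morphologyEx(m,cv2.MORPH_CLOSE,np.ones((5,5)));c=max(cv2.findContours(m,0,1)[0],key=cv2.contourArea);b=cv2.minAreaRect(c);bp=cv2.boxPoints(b)
Q=np.array([onz(C,u,50) for u in bp]);print('crate2',bp.round(1).tolist(),Q.mean(0).round(1),np.linalg.norm(Q-np.roll(Q,1,0),axis=1).round(1),[np.degrees(np.arctan2(*(Q[(i+1)%4]-Q[i])[::-1])).round(1) for i in range(4)])
S=np.array([onz(C,u,10) for u in[(354.25,191.25),(390,184.25),(402,235),(365.5,241.25)]]);print('stand',S.round(1).tolist(),S.mean(0).round(1),np.linalg.norm(S-np.roll(S,1,0),axis=1).round(1),[np.degrees(np.arctan2(*(S[(i+1)%4]-S[i])[::-1])).round(1) for i in range(4)])
print('loop',[onz(C,u,199).round(1).tolist() for u in [(397.5,217.5),(489.25-100,0),(345+580/4-100,0)][:1]])
print('rod',onz(C,(345+183/4,170+62/4),195),onz(C,(345+222/4,170+240/4),207))
print('pal',[onz(C,u,6).round(0).tolist() for u in[(119.5,199),(169,192.5),(181,275.5),(129.5,282.5)]])
E
```

```text
can [139.2 209.7] [139.3 209.7] xy [579.  334.4] diam mm 44.3
tin [148.  259.4] [148.1 259.5] xy [449.5 317.4] diam mm 51.7
packed [270.5 231.1] [270.5 231. ] xy [515.8  -7.8] diam mm 45.3
crate [[581.7, 145.6], [645.2, -4.2], [497.8, -68.2], [431.2, 81.9]] [539.   38.8] [163.5 162.7 160.7 164.2]
crate2 [[211.89999389648438, 210.1999969482422], [267.29998779296875, 184.60000610351562], [292.79998779296875, 239.60000610351562], [237.39999389648438, 265.29998779296875]] [539.3  42.2] [167.5 169.1 168.6 167.2] [np.float64(-66.0), np.float64(-156.5), np.float64(113.6), np.float64(24.2)]
stand [[632.9, -249.5], [651.2, -353.0], [504.8, -380.5], [489.2, -276.0]] [ 569.5 -314.8] [146.2 105.1 149.  105.6] [np.float64(-80.0), np.float64(-169.4), np.float64(98.5), np.float64(10.5)]
loop [[537.6, -321.5]]
rod [ 618.21061617 -309.4253987 ] [ 506.0808557  -325.30660052]
pal [[624.0, 422.0], [640.0, 281.0], [404.0, 247.0], [387.0, 391.0]]
```

```bash
python3 -c "
from h import *
shift(579,334,240,np.radians(69.2))"
```

```text
t 0.1 turn [-0.001 -0.     0.021] shift [-435.9 -106.5    0.7] q6 -0.02 q6 after 0.0
```

```bash
python3 -m pendant '{"grip":[1,1,1,1,1,1,1,1,1,1,1,1],"linear":[[-15,-4,0],[-30,-7,0],[-38,-9,0],[-39,-10,0],[-39,-10,0],[-39,-10,0],[-39,-10,0],[-39,-10,0],[-39,-10,0],[-38,-9,0],[-30,-7,0],[-15,-4,0]],"angular":[[0,0,0.021],[0,0,0],[0,0,0],[0,0,0],[0,0,0],[0,0,0],[0,0,0],[0,0,0],[0,0,0],[0,0,0],[0,0,0],[0,0,0]]}'
python3 - <<'E'
from h import *
shift(579,334,240,np.radians(69.2))
o=ctrl.get_obs(); C=cam('wrist',o); im=cv2.cvtColor(ctrl.get_image('wrist'),cv2.COLOR_RGB2BGR); cv2.imwrite('pics/w1.png',im)
print(pix(C,[579,334,121]),pix(C,[450,317,94]))
E
```

```text
t: 1.1
ee_pos: [551.3, 350.2, 241.1]
orientation: [0.573, 3.088, -0.001]
ft_force: [0.1, -0.5, 0.8]
width: 87.9
grasp_force: 0.0
t 1.1 turn [-0.     0.001 -0.004] shift [-31.7  -5.3   1.1] q6 -0.66 q6 after -0.66
[272.88398538 240.9636212 ] [207.61888072 117.94387783]
```

View pics/w1.png

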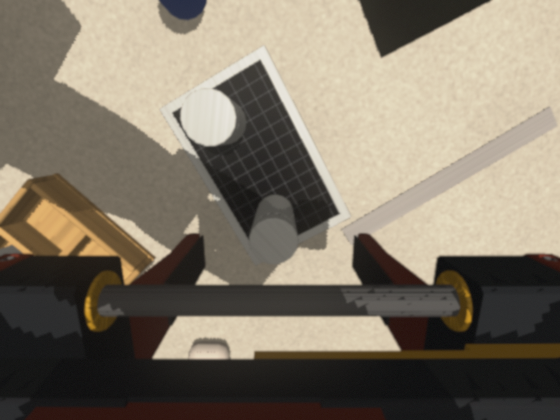

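```bash
python3 -m pendant '{"grip":[1,1,1,1,1,1,1,1,1,1,1,1],"linear":[[-12,-2,0],[-15,-3,0],[-5,0,0],[0,0,10],[0,0,20],[0,0,25],[0,0,25],[0,0,25],[0,0,22],[0,0,14],[0,0,7],[0,0,2]],"angular":[[0,0,0],[0,0,0],[0,0,0],[0,0,0],[0,0,0],[0,0,0],[0,0,0],[0,0,0],[0,0,0],[0,0,0],[0,0,0],[0,0,0]]}'
python3 -c "
from h import *
shift(579,334,91,np.radians(69.2))"
```

```text
t: 2.15
ee_pos: [575.2, 337.8, 89.8]
orientation: [-0.565, -3.088, 0.002]
ft_force: [-0.1, -0.7, 0.9]
width: 87.8
grasp_force: 0.0
t 2.15 turn [-0.002 -0.002  0.001] shift [-4.9 -2.2 -1.2] q6 -0.7 q6 after -0.69
```

```bash
python3 -m pendant '{"grip":[1,1,0.5,0.2,-0.2,-0.5,-1,-1,-1,-1,-1,-1],"linear":[[-5,-2,-1],[0,0,0],[0,0,0],[0,0,0],[0,0,0],[0,0,0],[0,0,0],[0,0,0],[0,0,0],[0,0,0],[0,0,0],[0,0,0]],"angular":[[0,0,0],[0,0,0],[0,0,0],[0,0,0],[0,0,0],[0,0,0],[0,0,0],[0,0,0],[0,0,0],[0,0,0],[0,0,0],[0,0,0]]}'
python3 -c "
from h import *
shift(579,334,91,np.radians(69.2))"
```

```text
t: 3.15
ee_pos: [580.2, 334.0, 92.4]
orientation: [-0.567, -3.09, -0.0]
ft_force: [-0.6, -1.3, 0.7]
width: 47.5
grasp_force: 30.0
t 3.15 turn [ 0. -0.  0.] shift [ 1.2 -0.5  1.4] q6 -0.7 q6 after -0.7
```

```bash
python3 -m pendant '{"grip":[-1,-1,-1,-1,-1,-1,-1,-1,-1,-1,-1,-1],"linear":[[0,0,-4],[0,0,-8],[0,0,-14],[0,0,-16],[0,0,-16],[0,0,-16],[0,0,-14],[0,0,-8],[0,0,-4],[0,0,0],[0,0,0],[0,0,0]],"angular":[[0,0,0],[0,0,0],[0,0,0],[0,0,0],[0,0,0],[0,0,0],[0,0,0],[0,0,0],[0,0,0],[0,0,0],[0,0,0],[0,0,0]]}'
python3 -c "
from h import *
shift(560,94,192,np.radians(69.2))"
```

```text
t: 4.15
ee_pos: [579.7, 333.7, 191.4]
orientation: [-0.567, -3.089, 0.002]
ft_force: [0.4, 0.9, -0.0]
width: 47.8
grasp_force: 30.0
t 4.15 turn [-0.001 -0.001  0.   ] shift [ -66.7 -231.    -0.6] q6 -0.7 q6 after -0.7
```

```bash
python3 -m pendant '{"grip":[-1,-1,-1,-1,-1,-1,-1,-1,-1,-1,-1,-1],"linear":[[-2,-8,0],[-5,-16,0],[-7,-24,0],[-8,-28,0],[-8,-28,0],[-8,-28,0],[-8,-28,0],[-8,-28,0],[-7,-22,0],[-4,-14,0],[-2,-7,0],[0,0,0]],"angular":[[0,0,0],[0,0,0],[0,0,0],[0,0,0],[0,0,0],[0,0,0],[0,0,0],[0,0,0],[0,0,0],[0,0,0],[0,0,0],[0,0,0]]}'
python3 - <<'E'
from h import *
shift(560,94,94.5,np.radians(69.2))
im=cv2.cvtColor(ctrl.get_image('wrist'),cv2.COLOR_RGB2BGR); cv2.imwrite('pics/w2.png',im)
C=cam('wrist'); print([pix(C,[a,b,50]).round().tolist() for a,b in((593,21),(487,61),(540,41))])
E
```

```text
t: 5.15
ee_pos: [560.5, 92.6, 192.3]
orientation: [-0.57, -3.089, 0.0]
ft_force: [1.0, -0.5, -2.2]
width: 47.6
grasp_force: 30.0
t 5.15 turn [-0.    -0.    -0.002] shift [ 1.   1.1 97.8] q6 -1.06 q6 after -1.06
[[225.0, 256.0], [219.0, 145.0], [222.0, 203.0]]
```

View pics/w2.png

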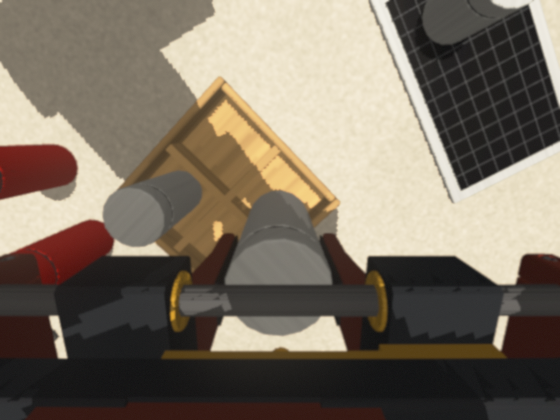

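```bash
python3 - <<'E'
from h import *
C=cam('wrist'); print([onz(C,u,50).round(1).tolist() for u in((221,80),(337,204))], 'expect (428.9,83.2),(582.2,152)')
E
```

```text
[[434.3, 86.3], [582.3, 148.9]] expect (428.9,83.2),(582.2,152)
```

```bash
python3 -m pendant '{"grip":[-1,-1,-1,-1,-1,-1,-1,-1,-1,-1,-1,-1],"linear":[[1,1,6],[0,0,12],[0,0,14],[0,0,14],[0,0,14],[0,0,12],[0,0,8],[0,0,6],[0,0,4],[0,0,3],[0,0,2],[0,0,1]],"angular":[[0,0,0],[0,0,0],[0,0,0],[0,0,0],[0,0,0],[0,0,0],[0,0,0],[0,0,0],[0,0,0],[0,0,0],[0,0,0],[0,0,0]]}'
```

```text
t: 6.2
ee_pos: [560.5, 95.6, 96.5]
orientation: [0.567, 3.09, 0.0]
ft_force: [-0.3, 0.6, -0.7]
width: 47.7
grasp_force: 30.0
```

```bash
python3 -m pendant '{"grip":[-1,-1,-1,-1,-1,0.0,0.2,0.5,0.5,0.5,0.5,0.5],"linear":[[0,0,1],[0,0,0.7],[0,0,0.5],[0,0,0],[0,0,0],[0,0,0],[0,0,0],[0,0,0],[0,0,0],[0,0,-3],[0,0,-8],[0,0,-15]],"angular":[[0,0,0],[0,0,0],[0,0,0],[0,0,0],[0,0,0],[0,0,0],[0,0,0],[0,0,0],[0,0,0],[0,0,0],[0,0,0],[0,0,0]]}'
python3 -c "
from h import *
shift(449.5,317.4,220,np.radians(69.2))"
```

```text
t: 7.2
ee_pos: [559.3, 95.4, 119.6]
orientation: [-0.566, -3.087, 0.001]
ft_force: [0.5, 0.3, -0.9]
width: 65.8
grasp_force: 0.0
t 7.2 turn [-0.001 -0.002  0.   ] shift [ 181.5  168.6 -100.4] q6 -1.06 q6 after -1.06
```

```bash
python3 -m pendant '{"grip":[0.5,0.5,0.5,0.5,1,1,1,1,1,1,1,1],"linear":[[0,0,-20],[0,0,-25],[0,0,-20],[0,0,-15],[10,9,-10],[22,20,-10],[26,25,0],[28,27,0],[28,27,0],[28,26,0],[25,22,0],[14,12,0]],"angular":[[0,0,0],[0,0,0],[0,0,0],[0,0,0],[0,0,0],[0,0,0],[0,0,0],[0,0,0],[0,0,0],[0,0,0],[0,0,0],[0,0,0]]}'
python3 -c "
from h import *
shift(449.5,317.4,79,np.radians(69.2))"
```

```text
t: 8.2
ee_pos: [448.1, 319.9, 220.4]
orientation: [-0.563, -3.09, -0.001]
ft_force: [0.2, -0.9, -0.2]
width: 87.6
grasp_force: 0.0
t 8.2 turn [ 0.    -0.001  0.002] shift [ -2.2  -1.9 141.4] q6 -0.61 q6 after -0.61
```

```bash
python3 -m pendant '{"grip":[1,1,1,1,1,1,1,1,1,1,1,1],"linear":[[-2,-2,10],[0,0,18],[0,0,22],[0,0,22],[0,0,20],[0,0,18],[0,0,14],[0,0,9],[0,0,5],[0,0,3],[0,0,0],[0,0,0]],"angular":[[0,0,0],[0,0,0],[0,0,0],[0,0,0],[0,0,0],[0,0,0],[0,0,0],[0,0,0],[0,0,0],[0,0,0],[0,0,0],[0,0,0]]}'
python3 -c "
from h import *
shift(449.5,317.4,79,np.radians(69.2))"
```

```text
t: 9.2
ee_pos: [452.2, 314.4, 79.7]
orientation: [0.567, 3.089, 0.001]
ft_force: [-0.0, 1.1, -0.1]
width: 88.0
grasp_force: 0.0
t 9.2 turn [0.001 0.001 0.   ] shift [3.6 1.9 0.7] q6 -0.62 q6 after -0.62
```

```bash
python3 -m pendant '{"grip":[0.7,0.5,0.3,0.0,-0.5,-1,-1,-1,-1,-1,-1,-1],"linear":[[0,0,0],[0,0,0],[0,0,0],[0,0,0],[0,0,0],[0,0,0],[0,0,0],[0,0,0],[0,0,0],[0,0,0],[0,0,0],[0,0,0]],"angular":[[0,0,0],[0,0,0],[0,0,0],[0,0,0],[0,0,0],[0,0,0],[0,0,0],[0,0,0],[0,0,0],[0,0,0],[0,0,0],[0,0,0]]}'
```

```text
t: 10.2
ee_pos: [452.2, 314.6, 79.4]
orientation: [0.567, 3.089, 0.001]
ft_force: [1.0, 3.3, 3.5]
width: 53.9
grasp_force: 29.9
```

```bash
python3 -m pendant '{"grip":[-1,-1,-1,-1,-1,-1,-1,-1,-1,-1,-1,-1],"linear":[[0,0,-4],[0,0,-8],[0,0,-14],[0,0,-16],[0,0,-16],[0,0,-16],[0,0,-14],[0,0,-10],[0,0,-6],[0,0,-3],[0,0,0],[0,0,0]],"angular":[[0,0,0],[0,0,0],[0,0,0],[0,0,0],[0,0,0],[0,0,0],[0,0,0],[0,0,0],[0,0,0],[0,0,0],[0,0,0],[0,0,0]]}'
python3 -c "
from h import *
shift(487,61,187,np.radians(69.2))"
```

```text
t: 11.2
ee_pos: [451.5, 314.0, 185.7]
orientation: [-0.567, -3.089, 0.001]
ft_force: [-1.1, -1.5, -1.8]
width: 53.8
grasp_force: 29.9
t 11.2 turn [-0.001 -0.001  0.   ] shift [-123.  -223.9   -1.3] q6 -0.62 q6 after -0.62
```

```bash
python3 -m pendant '{"grip":[-1,-1,-1,-1,-1,-1,-1,-1,-1,-1,-1,-1],"linear":[[-5,-8,0],[-9,-16,0],[-13,-24,0],[-15,-27,0],[-15,-27,0],[-15,-27,0],[-15,-27,0],[-14,-26,0],[-11,-21,0],[-7,-14,0],[-4,-7,0],[0,0,0]],"angular":[[0,0,0],[0,0,0],[0,0,0],[0,0,0],[0,0,0],[0,0,0],[0,0,0],[0,0,0],[0,0,0],[0,0,0],[0,0,0],[0,0,0]]}'
python3 - <<'E'
from h import *
shift(487,61,81.5,np.radians(69.2))
C=cam('top'); im=cv2.cvtColor(ctrl.get_image('top'),cv2.COLOR_RGB2BGR)
W=cam('wrist'); iw=cv2.cvtColor(ctrl.get_image('wrist'),cv2.COLOR_RGB2BGR)
z=lambda i,x,y,w,h,k:cv2.resize(i[y:y+h,x:x+w],None,fx=k,fy=k,interpolation=cv2.INTER_CUBIC)
cv2.imwrite('pics/c3.png',np.hstack([z(im,195,150,120,140,3)[:420],iw[:,60:480]]))
print([pix(C,p).round(1).tolist() for p in((487,61,81),(560,94,123))])
E
```

```text
t: 12.2
ee_pos: [487.1, 59.5, 185.7]
orientation: [-0.57, -3.088, 0.001]
ft_force: [0.5, 0.3, -1.7]
width: 53.8
grasp_force: 29.9
t 12.2 turn [-0.001 -0.001 -0.002] shift [  0.7   1.3 104.2] q6 -1.11 q6 after -1.11
[[245.2, 243.4], [231.2, 215.0]]
```

View pics/c3.png

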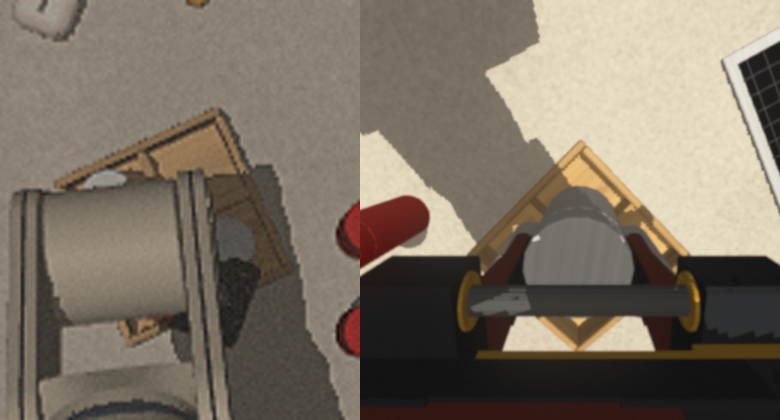

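```bash
python3 -m pendant '{"grip":[-1,-1,-1,-1,-1,-1,-1,-1,-1,-1,-1,-1],"linear":[[1,1,6],[0,0,12],[0,0,15],[0,0,16],[0,0,15],[0,0,13],[0,0,9],[0,0,6],[0,0,4],[0,0,3],[0,0,2],[0,0,1]],"angular":[[0,0,0],[0,0,0],[0,0,0],[0,0,0],[0,0,0],[0,0,0],[0,0,0],[0,0,0],[0,0,0],[0,0,0],[0,0,0],[0,0,0]]}'
```

```text
t: 13.3
ee_pos: [487.0, 62.6, 84.3]
orientation: [0.566, 3.09, 0.0]
ft_force: [0.2, -0.0, -1.5]
width: 53.8
grasp_force: 29.9
```

```bash
python3 -m pendant '{"grip":[-1,-1,-1,-1,-1,0.3,0.5,0.6,0.6,0.6,0.6,0.6],"linear":[[0,0,1],[0,0,0.7],[0,0,0.5],[0,0,0],[0,0,0],[0,0,0],[0,0,0],[0,0,0],[0,0,0],[0,0,-3],[0,0,-8],[0,0,-15]],"angular":[[0,0,0],[0,0,0],[0,0,0],[0,0,0],[0,0,0],[0,0,0],[0,0,0],[0,0,0],[0,0,0],[0,0,0],[0,0,0],[0,0,0]]}'
python3 -c "
from h import *
shift(470,-300,330,np.radians(100.5))"
```

```text
t: 14.3
ee_pos: [485.9, 62.4, 107.7]
orientation: [-0.566, -3.088, 0.001]
ft_force: [-0.8, -0.2, 1.4]
width: 70.3
grasp_force: 0.0
t 14.3 turn [-0.001 -0.003 -0.546] shift [  81.6 -353.4 -222.3] q6 -1.1 q6 after -1.65
```

```bash
python3 -m pendant '{"grip":[0.6,0.6,1,1,1,1,1,1,1,1,1,1],"linear":[[0,0,-20],[0,0,-35],[0,0,-40],[0,0,-40],[0,0,-40],[0,0,-30],[0,0,-15],[0,0,0],[0,0,0],[0,0,0],[0,0,0],[0,0,0]],"angular":[[0,0,0],[0,0,-0.08],[0,0,-0.1],[0,0,-0.12],[0,0,-0.12],[0,0,-0.1],[0,0,-0.03],[0,0,0],[0,0,0],[0,0,0],[0,0,0],[0,0,0]]}'
python3 - <<'E'
from h import *
shift(537.6,-321.5,330,np.radians(100.5))
im=cv2.cvtColor(ctrl.get_image('side'),cv2.COLOR_RGB2BGR); cv2.imwrite('pics/s2.png',im)
E
```

```text
t: 15.3
ee_pos: [486.0, 62.4, 326.5]
orientation: [0.293, -3.125, 0.0]
ft_force: [0.2, -0.7, -0.6]
width: 87.4
grasp_force: 0.0
t 15.3 turn [ 0.    -0.003  0.003] shift [  19.3 -386.9   -3.5] q6 -1.65 q6 after -1.65
```

```bash
python3 -m pendant '{"grip":[1,1,1,1,1,1,1,1,1,1,1,1],"linear":[[1,-18,0],[2,-32,0],[2,-36,0],[2,-38,0],[2,-39,0],[2,-39,0],[2,-39,0],[2,-39,0],[2,-37,0],[1,-34,0],[1,-24,0],[0,-12,0]],"angular":[[0,0,0],[0,0,0],[0,0,0],[0,0,0],[0,0,0],[0,0,0],[0,0,0],[0,0,0],[0,0,0],[0,0,0],[0,0,0],[0,0,0]]}'
python3 -m pendant '{"grip":[1,1],"linear":[[0,0,0],[0,0,0]],"angular":[[0,0,0],[0,0,0]]}'
python3 - <<'E'
from h import *
shift(537.6,-321.5,178,np.radians(100.5))
o=ctrl.get_obs(); im=cv2.cvtColor(ctrl.get_image('wrist'),cv2.COLOR_RGB2BGR); cv2.imwrite('pics/w4.png',im)
import pickle; pickle.dump(o,open('o4.pkl','wb'))
C=cam('wrist',o); print(pix(C,(537.6,-321.5,199)))
E
```

```text
t: 16.35
ee_pos: [539.9, -324.2, 326.6]
orientation: [0.29, -3.127, -0.001]
ft_force: [0.6, -0.3, -0.4]
width: 87.8
grasp_force: 0.0
t: 16.52
ee_pos: [539.8, -320.7, 327.0]
orientation: [0.292, -3.127, -0.002]
ft_force: [-0.4, 0.7, 0.5]
width: 87.9
grasp_force: 0.0
t 16.52 turn [ 0.002 -0.001  0.003] shift [  2.3  -0.4 149. ] q6 -2.31 q6 after -2.31
[277.81935287 204.75786108]
```

View pics/w4.png

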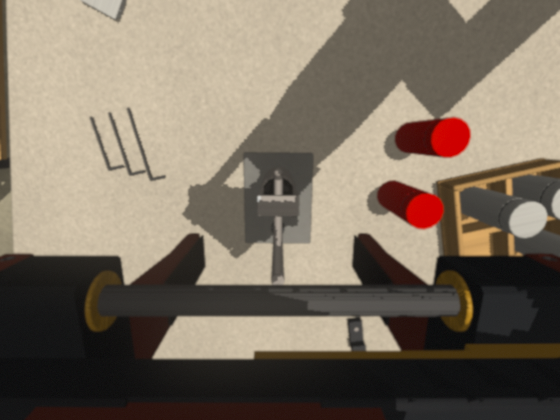

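View pics/s2.png

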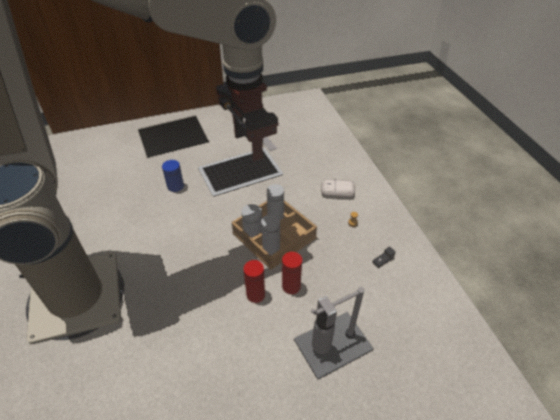

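```bash
python3 -m pendant '{"grip":[1,1,1,1,1,1,1,1,1,1,1,1],"linear":[[2,0,8],[0,0,16],[0,0,20],[0,0,22],[0,0,22],[0,0,20],[0,0,16],[0,0,11],[0,0,7],[0,0,4],[0,0,2],[0,0,0]],"angular":[[0,0,0],[0,0,0],[0,0,0],[0,0,0],[0,0,0],[0,0,0],[0,0,0],[0,0,0],[0,0,0],[0,0,0],[0,0,0],[0,0,0]]}'
python3 -m pendant '{"grip":[1,1],"linear":[[0,0,0],[0,0,0]],"angular":[[0,0,0],[0,0,0]]}'
python3 -c "
from h import *
shift(537.6,-321.5,178,np.radians(100.5))"
```

```text
t: 17.57
ee_pos: [538.4, -321.6, 180.3]
orientation: [-0.294, 3.127, -0.001]
ft_force: [-0.3, 0.2, -0.6]
width: 87.6
grasp_force: 0.0
t: 17.73
ee_pos: [538.6, -322.0, 180.9]
orientation: [-0.293, 3.127, -0.001]
ft_force: [0.0, -0.5, -0.0]
width: 87.8
grasp_force: 0.0
t 17.73 turn [-0.001  0.001  0.004] shift [0.9 0.6 2.9] q6 -2.32 q6 after -2.31
```

```bash
python3 -m pendant '{"grip":[0.6,0.3,0.15,0.05,0.0,-0.05,-0.1,-0.4,-1,-1,-1,-1],"linear":[[0.5,0.5,2.5],[0,0,0],[0,0,0],[0,0,0],[0,0,0],[0,0,0],[0,0,0],[0,0,0],[0,0,0],[0,0,0],[0,0,0],[0,0,0]],"angular":[[0,0,0],[0,0,0],[0,0,0],[0,0,0],[0,0,0],[0,0,0],[0,0,0],[0,0,0],[0,0,0],[0,0,0],[0,0,0],[0,0,0]]}'
```

```text
t: 18.73
ee_pos: [537.6, -321.3, 177.5]
orientation: [-0.294, 3.128, -0.0]
ft_force: [0.4, -0.6, 0.3]
width: 40.1
grasp_force: 30.0
```

```bash
python3 -m pendant '{"grip":[-1,-1,-1,-1,-1,-1,-1,-1,-1,-1,-1,-1],"linear":[[0,0,-1],[0,0,-2],[0,0,-3],[0,0,-4],[0,0,-4],[0,0,-4],[0,0,-3],[0,0,-2],[0,0,-1],[0,0,0],[0,0,0],[0,0,0]],"angular":[[0,0,0],[0,0,0],[0,0,0],[0,0,0],[0,0,0],[0,0,0],[0,0,0],[0,0,0],[0,0,0],[0,0,0],[0,0,0],[0,0,0]]}'
```

```text
t: 19.73
ee_pos: [537.5, -321.2, 201.3]
orientation: [0.294, -3.128, -0.0]
ft_force: [0.6, 0.6, -2.5]
width: 39.9
grasp_force: 30.0
```

```bash
python3 -m pendant '{"grip":[-1,-1,-1,-1,-1,-1,-1,-1,-1,-1,-1,-1],"linear":[[1,0,0],[3,0,0],[5,0,0],[7,0,0],[9,0,0],[10,0,0],[10,0,0],[10,0,0],[8,0,0],[5,0,0],[3,0,0],[1,0,0]],"angular":[[0,0,0],[0,0,0],[0,0,0],[0,0,0],[0,0,0],[0,0,0],[0,0,0],[0,0,0],[0,0,0],[0,0,0],[0,0,0],[0,0,0]]}'
python3 - <<'E'
from h import *
shift(593,21,320,np.radians(100.5))
im=cv2.cvtColor(ctrl.get_image('side'),cv2.COLOR_RGB2BGR); cv2.imwrite('pics/s3.png',cv2.resize(im[180:400,180:440],None,fx=2.2,fy=2.2))
E
```

```text
t: 20.73
ee_pos: [466.4, -334.9, 201.6]
orientation: [-0.293, 3.128, -0.0]
ft_force: [-0.1, 0.2, -0.8]
width: 39.6
grasp_force: 30.0
t 20.73 turn [-0.     0.     0.003] shift [-189.4  326.9 -118.4] q6 -2.4 q6 after -2.4
```

View pics/s3.png

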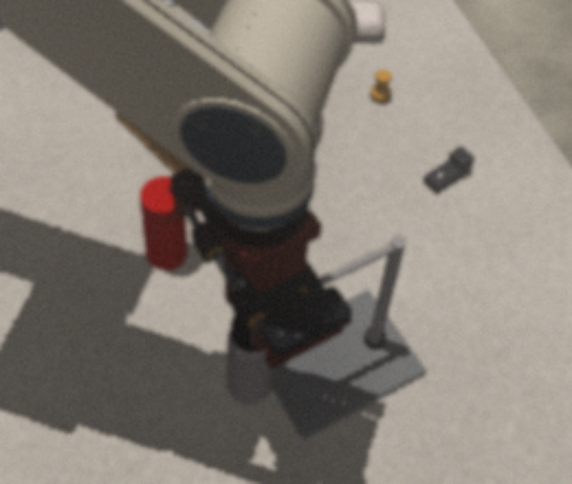

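```bash
python3 -m pendant '{"grip":[-1,-1,-1,-1,-1,-1,-1,-1,-1,-1,-1,-1],"linear":[[0,0,-3],[0,0,-6],[0,0,-10],[0,0,-13],[0,0,-14],[0,0,-14],[0,0,-14],[0,0,-14],[0,0,-13],[0,0,-10],[0,0,-5],[0,0,-2]],"angular":[[0,0,0],[0,0,0],[0,0,0],[0,0,0],[0,0,0],[0,0,0],[0,0,0],[0,0,0],[0,0,0],[0,0,0],[0,0,0],[0,0,0]]}'
python3 -c "
from h import *
shift(593,21,320,np.radians(100.5))"
```

```text
t: 21.78
ee_pos: [467.3, -334.9, 320.8]
orientation: [-0.294, 3.126, -0.002]
ft_force: [0.5, -0.7, -2.2]
width: 40.2
grasp_force: 30.0
t 21.78 turn [-0.001  0.001  0.004] shift [-188.4  327.     0.8] q6 -2.4 q6 after -2.4
```

```bash
python3 -m pendant '{"grip":[-1,-1,-1,-1,-1,-1,-1,-1,-1,-1,-1,-1],"linear":[[-1.5,2.5,0],[-3,5,0],[-4.5,8,0],[-6,10.5,0],[-6,10.5,0],[-6,10.5,0],[-6,10.5,0],[-6,10.5,0],[-6,10.5,0],[-6,10.5,0],[-6,10.5,0],[-6,10.5,0]],"angular":[[0,0,0],[0,0,0],[0,0,0],[0,0,0],[0,0,0],[0,0,0],[0,0,0],[0,0,0],[0,0,0],[0,0,0],[0,0,0],[0,0,0]]}'
python3 -m pendant '{"grip":[-1,-1,-1,-1,-1,-1,-1,-1,-1,-1,-1,-1],"linear":[[-6,10.5,0],[-6,10.5,0],[-6,10.5,0],[-6,10.5,0],[-6,10.5,0],[-6,10.5,0],[-6,10.5,0],[-6,10.5,0],[-6,10.5,0],[-6,10.5,0],[-6,10.5,0],[-6,10.5,0]],"angular":[[0,0,0],[0,0,0],[0,0,0],[0,0,0],[0,0,0],[0,0,0],[0,0,0],[0,0,0],[0,0,0],[0,0,0],[0,0,0],[0,0,0]]}'
python3 -c "
from h import *
shift(593,21,320,np.radians(100.5))"
```

```text
t: 22.78
ee_pos: [508.7, -213.7, 319.5]
orientation: [-0.294, 3.128, -0.0]
ft_force: [0.9, 0.1, -2.8]
width: 39.7
grasp_force: 30.0
t: 23.78
ee_pos: [556.0, -76.5, 319.5]
orientation: [0.294, -3.128, -0.0]
ft_force: [0.1, -0.6, -1.9]
width: 39.8
grasp_force: 30.0
t 23.78 turn [ 0.    -0.     0.004] shift [-54.2  89.1  -0.5] q6 -1.92 q6 after -1.91
```

```bash
python3 -m pendant '{"grip":[-1,-1,-1,-1,-1,-1,-1,-1,-1,-1,-1,-1],"linear":[[-6,10.5,0],[-6,10.5,0],[-6,10.5,0],[-6,10.5,0],[-6,10.5,0],[-6,10.5,0],[-5,9,0],[-4.5,8,0],[-3.5,6,0],[-2.5,4,0],[-1.5,2,0],[0,0,0]],"angular":[[0,0,0],[0,0,0],[0,0,0],[0,0,0],[0,0,0],[0,0,0],[0,0,0],[0,0,0],[0,0,0],[0,0,0],[0,0,0],[0,0,0]]}'
python3 - <<'E'
from h import *
shift(593,21,320,np.radians(100.5))
o=ctrl.get_obs();C=cam('wrist',o)
s=cv2.cvtColor(ctrl.get_image('side'),cv2.COLOR_RGB2BGR);w=cv2.cvtColor(ctrl.get_image('wrist'),cv2.COLOR_RGB2BGR)
cv2.imwrite('pics/c5.png',np.hstack([cv2.resize(s[120:290,190:390],None,fx=2,fy=2,interpolation=2)[:340],w[80:420,80:480]]))
print('corners',[pix(C,p).round(0).tolist() for p in((428.9,83.2,50),(582,152,50),(651,-1,50),(498,-70,50))])
E
```

```text
t: 24.78
ee_pos: [590.7, 22.9, 319.4]
orientation: [0.294, -3.128, 0.0]
ft_force: [-0.4, -0.1, -1.8]
width: 40.0
grasp_force: 30.0
t 24.78 turn [-0.    -0.     0.004] shift [-1.9 -2.3 -0.6] q6 -1.74 q6 after -1.74
corners [[347.0, 72.0], [367.0, 194.0], [255.0, 221.0], [223.0, 104.0]]
```

View pics/c5.png

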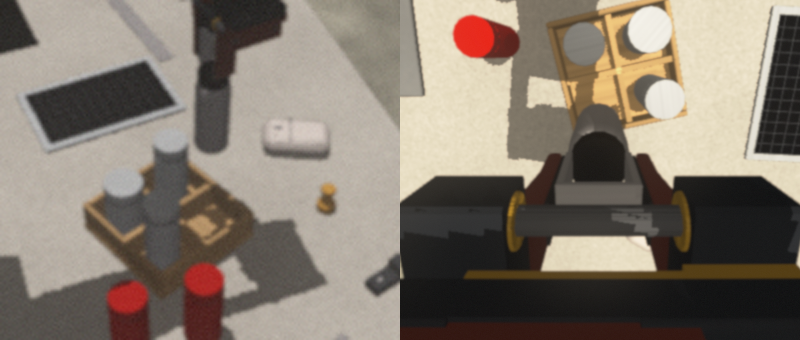

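```bash
python3 - <<'E'
from h import *
o=ctrl.get_obs();C=cam('wrist',o); w=cv2.cvtColor(ctrl.get_image('wrist'),cv2.COLOR_RGB2BGR); cv2.imwrite('pics/w6.png',w)
hsv=cv2.cvtColor(w,cv2.COLOR_BGR2HSV)
m=cv2.inRange(hsv,(8,90,40),(25,255,255)); m[240:]=0; m=cv2.morphologyEx(m,cv2.MORPH_CLOSE,np.ones((7,7)))
c=max(cv2.findContours(m,0,1)[0],key=cv2.contourArea); h=cv2.convexHull(c); a=cv2.approxPolyDP(h,6,True)[:,0]
for u in a: print(u,onz(C,u,50).round(1))
e=o['ee_pos']; b=[pix(C,[e[0]+22*np.cos(t),e[1]+22*np.sin(t),e[2]-145]) for t in np.linspace(0,6.28,60)]
print('flask base outline predicted, u range, v min',np.min(b,0).round(),np.max(b,0).round())
z=cv2.resize(w[70:250,190:420],None,fx=3,fy=3,interpolation=2)
for q in b: cv2.circle(z,tuple(int(v) for v in (q-[190,70])*3),1,(0,0,255),-1)
for p in((428.9,83.2,50),(582,152,50),(651,-1,50),(498,-70,50)): cv2.circle(z,tuple(int(v) for v in (pix(C,p)-[190,70])*3),4,(255,0,255),-1)
cv2.imwrite('pics/c6.png',z)
E
```

```text
[347  74] [431.2  83.8]
[362 166] [543.8 133.4]
[339 200] [597.4 113. ]
[253 208] [632.2  -7.4]
[227 103] [496.  -65.4]
flask base outline predicted, u range, v min [257. 182.] [300. 224.]
```

View pics/c6.png

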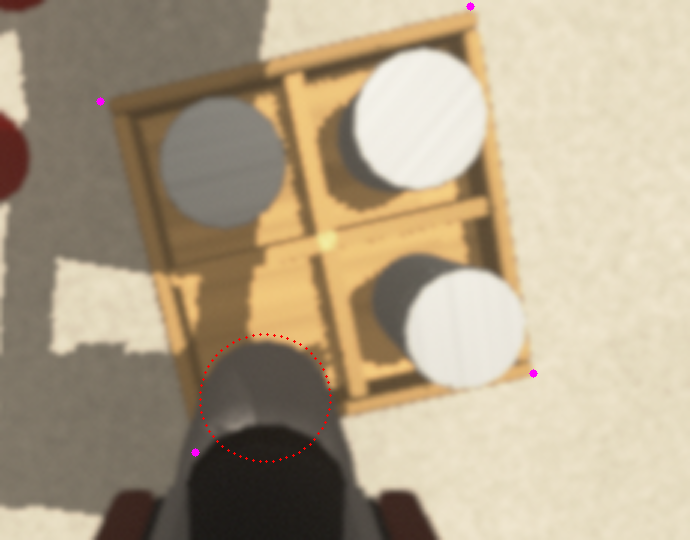

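```bash
python3 - <<'E'
from h import *
C=cam('wrist')
for u in((327,240),(110,103),(474,14),(532,372)): print(onz(C,(u[0]/3+190,u[1]/3+70),50).round(1))
print('base',onz(C,(265/3+190,345/3+70),ctrl.get_obs()['ee_pos'][2]-145))
shift(593,21,153.5,np.radians(100.5))
E
```

```text
[538.6  41.7]
[497.7 -65.7]
[431.7  85.2]
[581.3 151. ]
base [572.24756713  18.7019257 ]
t 24.93 turn [-0.    -0.     0.004] shift [ -2.3  -1.7 166. ] q6 -1.74 q6 after -1.74
```

```bash
python3 -m pendant '{"grip":[-1,-1,-1,-1,-1,-1,-1,-1,-1,-1,-1,-1],"linear":[[-0.5,-1,3],[0,0,6],[0,0,10],[0,0,12],[0,0,12],[0,0,12],[0,0,12],[0,0,12],[0,0,12],[0,0,12],[0,0,10],[0,0,7]],"angular":[[0,0,0],[0,0,0],[0,0,0],[0,0,0],[0,0,0],[0,0,0],[0,0,0],[0,0,0],[0,0,0],[0,0,0],[0,0,0],[0,0,0]]}'
python3 -m pendant '{"grip":[-1,-1,-1,-1,-1,-1,-1,-1,-1,-1,-1,-1],"linear":[[0,0,7],[0,0,7],[0,0,6],[0,0,6],[0,0,5],[0,0,4],[0,0,3],[0,0,2],[0,0,1],[0,0,1],[0,0,0],[0,0,0]],"angular":[[0,0,0],[0,0,0],[0,0,0],[0,0,0],[0,0,0],[0,0,0],[0,0,0],[0,0,0],[0,0,0],[0,0,0],[0,0,0],[0,0,0]]}'
```

```text
t: 25.93
ee_pos: [590.8, 21.7, 197.9]
orientation: [0.294, -3.126, -0.0]
ft_force: [-0.3, 0.2, -2.4]
width: 39.9
grasp_force: 30.0
t: 26.93
ee_pos: [591.3, 21.7, 157.6]
orientation: [-0.294, 3.128, -0.0]
ft_force: [0.9, -0.3, -2.5]
width: 40.0
grasp_force: 30.0
```

```bash
python3 -m pendant '{"grip":[-1,-1,-1,-1,-1,-1,-1,-1,-1],"linear":[[0,0,1],[0,0,1],[0,0,1],[0,0,0.7],[0,0,0.5],[0,0,0.3],[0,0,0.3],[0,0,0],[0,0,0]],"angular":[[0,0,0],[0,0,0],[0,0,0],[0,0,0],[0,0,0],[0,0,0],[0,0,0],[0,0,0],[0,0,0]]}'
```

```text
t: 27.68
ee_pos: [591.2, 21.7, 152.7]
orientation: [-0.294, 3.128, -0.0]
ft_force: [-0.3, -0.3, -2.4]
width: 40.0
grasp_force: 30.0
```

```bash
python3 -m pendant '{"grip":[-1,-1,-1,-1,-1],"linear":[[0,0,0.5],[0,0,0.5],[0,0,0.5],[0,0,0],[0,0,0]],"angular":[[0,0,0],[0,0,0],[0,0,0],[0,0,0],[0,0,0]]}'
```

```text
t: 28.1
ee_pos: [591.5, 21.7, 152.5]
orientation: [-0.293, 3.127, 0.0]
ft_force: [-2.8, -0.2, 9.8]
width: 40.0
grasp_force: 30.0
```

Contact. Release slowly, rise.

```bash
python3 -m pendant '{"grip":[-1,-1,0.0,0.2,0.4,0.6,0.6,0.6,0.6,0.6,0.6,0.6],"linear":[[0,0,-0.5],[0,0,0],[0,0,0],[0,0,0],[0,0,0],[0,0,0],[0,0,0],[0,0,-5],[0,0,-12],[0,0,-25],[0,0,-30],[0,0,-35]],"angular":[[0,0,0],[0,0,0],[0,0,0],[0,0,0],[0,0,0],[0,0,0],[0,0,0],[0,0,0],[0,0,0],[0,0,0],[0,0,0],[0,0,0]]}'
python3 -m pendant '{"grip":[1,1,1,1,1,1,1],"linear":[[0,0,-35],[20,20,-10],[35,20,0],[35,20,0],[35,20,0],[35,20,0],[20,10,0]],"angular":[[0,0,0],[0,0,0],[0,0,0],[0,0,0],[0,0,0],[0,0,0],[0,0,0]]}'
python3 - <<'E'
from h import *
s=cv2.cvtColor(ctrl.get_image('side'),cv2.COLOR_RGB2BGR);w=cv2.cvtColor(ctrl.get_image('top'),cv2.COLOR_RGB2BGR)
cv2.imwrite('pics/c7.png',np.hstack([cv2.resize(s[120:290,190:390],None,fx=2,fy=2,interpolation=2)[:340],cv2.resize(w[120:290,170:370],None,fx=2,fy=2)]))
E
```

```text
t: 29.1
ee_pos: [590.4, 21.7, 259.7]
orientation: [0.293, -3.126, -0.0]
ft_force: [0.3, -0.3, -0.7]
width: 70.4
grasp_force: 0.0
t: 29.68
ee_pos: [390.2, 96.8, 304.2]
orientation: [0.294, -3.127, -0.001]
ft_force: [-0.3, -0.7, 0.3]
width: 88.0
grasp_force: 0.0
```

View pics/c7.png

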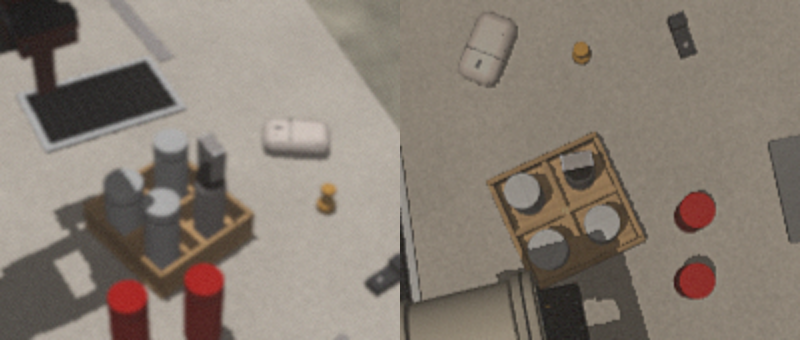

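All four items stand upright, one per cell: top-crop tops at about (522,192), (578,165), (602,222) and (547,250). The crate and bystanders have not moved, and the arm is clear.

```bash
python3 -m pendant '{"grip":[1,1,1],"linear":[[0,0,0],[0,0,0],[0,0,0]],"angular":[[0,0,0],[0,0,0],[0,0,0]]}' && python3 -c "
from workcell import ctrl
print(ctrl.close_job())"
```

```text
t: 30.03
ee_pos: [395.2, 96.1, 304.2]
orientation: [-0.293, 3.127, 0.0]
ft_force: [0.3, -0.5, 0.9]
width: 87.9
grasp_force: 0.0
the job is handed in; nothing more can be done
None
```

The flask, canister and tin each stand upright in a crate cell of their own; the last pictures show the crate, the packed canister and the bench items unmoved, and I handed the job in at about 30 s (no verdict was returned).

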